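# Tip the stone sample into the sieve and set the empty tray on the balance

## Robot

A 6-joint arm with a two-finger parallel gripper is mounted at the origin on the work surface. World frame = base frame: x ahead of the robot, y to its left, z up, the work surface at z = 0. Lengths are in m, angles in rad, forces in N, time in s.
With the tool pointing down it reaches from about 0.275 to 0.85 m from the base axis. Payload 19 kg.
Tool frame: the origin (TCP) lies at the very end of the fingers, on their centre line; the grasp point (between the pads) lies 19 mm behind it (r.grip_depth is the distance from the TCP to the grasp point, in m); z points along the fingers, y is the line along which they close (so a half turn about z gives the same grasp; the last joint's range is limited). The gripper opens to 85 mm and grips with 20 to 120 N. Pads are 22 mm wide; open, the fingers measure 114 mm over their backs; the gripper's body (76 mm by 85 mm) begins 54 mm behind the grasp point. The pads swing forward as they close: fully open they stand 13 mm farther back than shut.
Start: joints at [1.044, 0.15, 1.437, -0, 1.554, -0.134], TCP at [0.22, 0.531, 0.231] pointing down, gripper open.
Joint ranges: [-2.8, 2.8], [-0.68, 2.1], [0.12, 2.68], [-1.39, 4.53], [0.16, 2.79], [-2.81, 2.81]. Speed limits (rad/s): [1.89, 1.89, 2.22, 3.01, 3.01, 3.01].

## Interface

Orientations are given as a rotation vector (axis times angle).
In Python, from rig import r gives the robot as it stands.
- The arm moves only by the shell command python3 -m creep 'ROWS'. ROWS is JSON, a list of rows, each an object with "hand": the finger opening in cm, from 0 to 8.54; "xyz": the shift along the tool's x, y, z in cm, a list of three; "rotation": the turn, a rotation vector about the tool's x, y, z in rad, a list of three. A call has 1 to 8 rows; each row shifts and turns the commanded pose from where the row before left it, along the tool's axes as they then stand; what a row does not reach is not made up. A row lasts 1/12 s, in which the tool goes at most 41.7 mm and 7.16 degrees, less where a joint would pass 70% of its speed; a pose out of reach is approached as far as the arm can. A call is refused whole if a number of a shift passes 4.17 or a number of a turn 0.125, either way. A call with a gripper value outside its range is refused whole. The fingers move at their own pace and stop on an object; the grip force is fixed at half the most. Time passes only in rows, so rows that do not move let the fingers close. It gives the time, the measured TCP pose, the force, the opening and the grip force at its end, in the units of the state.
- r.read_state(): the state, without advancing time (a new reading comes with each control period).
- r.read_camera(name): name is "scene" or "top" or "wrist"; returns a dict with "img" (480x640x3 uint8, blue, green, red), "K" (3x3 intrinsics, pixels), "extrinsics" (4x4, takes a point from camera to world coordinates). Camera axes: x right, y up, looking along -z (the intrinsics and any distortion apply to the point x, -y, -z); pixel columns grow to the right and rows downward; lengths in m; the calibration is good to about 2 mm. A picture is of the moment at which its call begins. There is no depth.
- r.hand_in(): hands the job in; it is judged then, once.
The state is a dict: "time": time; "joints": joint angles; "dq": joint speeds; "effort": joint torques, N m; "tcp_pos": TCP position; "tool_rot": TCP orientation; "wrist_force": force on the tool from outside, world axes, zero at the start; "moment": the same for the moment, N m; "opening": finger opening in m; "grip_force": force on a finger pad.
Only numpy, scipy, OpenCV 4.12 (cv2) and the standard library are available. Lean on these libraries where they do the work, as an engineer would, in place of code of your own. Each camera call takes 0.05 s, during which the arm holds its last target. There are 200 camera calls.

## Task

Pick up the enamelled sample tray by its black handle, tip all four stones into the brass sieve without touching the stones with the gripper, then set the empty tray down (do not drop it) flat on the balance's metal plate, inside its red stops, and let go so that its tare weight can be read. The tray fits the plate either way round; leave the other things on the bench where they are.

Things in the scene. Friction and masses are not known exactly. Their poses are not given: they have to be found in the camera images.
- tray: Loose tray, white inside, green outside, blue rim, 0.2 kg. Floor 160 mm (x) by 110 mm (y), 4 mm thick; side walls to 26 mm, rear wall (-x) to 30 mm high, 4 mm thick. The +x end (nose) is open: stones slide out when it is tipped nose down 25 to 36 degrees, surely by 55. Origin: centre of the floor's underside (nose edge at x = +80 mm); z up when level.
- tray_handle (a point): Grip point on the tray's black handle, at (-104, 0, +74) mm in the tray's frame; axes as the tray's. The handle is a blade 16 mm thick along the tray's y (grip across this) and 26 mm broad, leaning 25 degrees backwards along (-0.42, 0, 0.91), ending 30 mm beyond this point. It may be gripped with the tool along it or upright.
- stone1: Loose crushed stone 1 of 4, grey to brown, about 30 mm across and 24 mm high, 15 to 60 g, lying in the tray at the start. Origin: its centre.
- stone2: Loose crushed stone 2 of 4, grey to brown, about 30 mm across and 22 mm high, 15 to 60 g, lying in the tray at the start. Origin: its centre.
- stone3: Loose crushed stone 3 of 4, grey to brown, about 30 mm across and 25 mm high, 15 to 60 g, lying in the tray at the start. Origin: its centre.
- stone4: Loose crushed stone 4 of 4, grey to brown, about 30 mm across and 21 mm high, 15 to 60 g, lying in the tray at the start. Origin: its centre.
- sieve_mesh (a point): Centre of the mesh of the round brass test sieve, which stands fixed on its receiver: the mesh is 40 mm above the bench, inner radius 97 mm, outer radius 104 mm, the rim is 50 mm above the mesh (90 mm above the bench), open at the top. z up.
- balance_plate (a point): Centre of the top face of the fixed grey balance's metal plate, 55 mm above the bench. Eight red stop pins 9 mm tall, two a side, leave a rectangle 176 mm along y by 126 mm along x: 8 mm of play all round the tray, whose x must lie along this frame's +y or -y. A lower display part lies to -x. z up.
- beaker: Bystander: clear beaker, 72 mm across, 85 mm high. Origin under its centre.
- bulb: Bystander: red rubber suction bulb, 62 mm across, 75 mm high. Origin under its centre.
- tin_a: Bystander: steel sample tin, 60 mm across, 60 mm high. Origin under its centre.
- tin_b: Bystander: second such steel sample tin, 60 mm across, 60 mm high. Origin under its centre.
- jar: Bystander: white plastic jar with red cap, 60 mm across, 80 mm high. Origin under its centre.
- weight: Bystander: brass weight with a knob, 40 mm across, 60 mm high. Origin under its centre.
- brush_tip (a point): Bystander: tip of a small brush that lies along its x, handle towards -x, 120 mm long.
- spatula_tip (a point): Bystander: tip of a spatula that lies along its x, handle towards -x, 120 mm long.

How it is judged:
On the way, in this order (a step that is already met when the one before it is completed fails the run):
1. all four stones lie in the sieve (horizontal distance between each of stone1, stone2, stone3, stone4 and sieve_mesh below 0.095 m and z of stone1 in the frame of sieve_mesh between 0 and 0.05 m and z of stone2 in the frame of sieve_mesh between 0 and 0.05 m and z of stone3 in the frame of sieve_mesh between 0 and 0.05 m and z of stone4 in the frame of sieve_mesh between 0 and 0.05 m), for 0.2 s.
2. the empty tray stands between the stops on the balance plate, still held by the fingers (set down, not dropped) (horizontal distance between tray and balance_plate below 0.015 m and z of tray in the frame of balance_plate between -0.004 and 0.008 m and angle between tray's own z axis and vertical below 0.12 rad and angle between the x axis of tray and the y axis of balance_plate, either way round below 0.2 rad and contact force between the fingers and tray above 0.5 N), for 0.1 s.
At the end, for the whole second after the job is handed in: Stones at rest in the sieve: centres within 95 mm of its axis and 0 to 50 mm above the mesh. Tray at rest on the balance plate: within 4 mm of its face, level within 0.05 rad, centre within 15 mm of the plate's, length along its y within 0.2 rad either way round (all of step 1 and horizontal distance between tray and balance_plate below 0.015 m and z of tray in the frame of balance_plate between -0.004 and 0.004 m and angle between tray's own z axis and vertical below 0.05 rad and angle between the x axis of tray and the y axis of balance_plate, either way round below 0.2 rad and linear speed of tray below 0.02 m/s and linear speed of each of stone1, stone2, stone3, stone4 below 0.05 m/s); the robot touches nothing.
It fails at once if the fingers touch a stone (over 1 N) (contact force between the fingers and stone1 above 1 N or contact force between the fingers and stone2 above 1 N or contact force between the fingers and stone3 above 1 N or contact force between the fingers and stone4 above 1 N).
It fails at once if a bystander is moved by more than 30 mm (distance of any of beaker, bulb, tin_a, tin_b, jar, weight, brush_tip, spatula_tip from where it was at the start of the episode above 0.03 m).
It also fails if it takes over 64 s, if anything falls off the work surface, if the arm or the gripper's body presses on something with over 40 N, if the wrist force passes 120 N, or if a joint passes its speed limit or range.

## Working session

There is one attempt and no reset: what is moved stays moved. The work goes in short steps, Python scripts to look and compute and a shell command to move; the robot and the scene stay as the last step left them, time stands still between calls to the robot, and variables do not carry over. Pictures are saved under pics/ and viewed, at most 12 in all, crops included, and the job is handed in when it is done.

```bash
ls; mkdir -p pics; python3 - <<'E'
from rig import r
import cv2,numpy as np,json
np.set_printoptions(precision=4,suppress=True)
for n in("top","scene"):
    c=r.read_camera(n);cv2.imwrite(f"pics/{n}0.png",c["img"]);print(n,c["K"],c["extrinsics"],[k for k in c])
s=r.read_state();print(s)
E
```

```text
pics
top [[490.5441   0.     318.8235]
 [  0.     490.5441 241.8706]
 [  0.       0.       1.    ]] [[-0.1215  0.9664 -0.2264  0.379 ]
 [-0.9926 -0.1194  0.0232  0.0071]
 [-0.0046  0.2275  0.9738  1.0109]
 [ 0.      0.      0.      1.    ]] ['img', 'K', 'extrinsics']
scene [[606.2553   0.     322.5628]
 [  0.     606.2553 238.852 ]
 [  0.       0.       1.    ]] [[-0.2344 -0.5062  0.83    1.8667]
 [ 0.9721 -0.1236  0.1992  0.2967]
 [ 0.0017  0.8535  0.521   0.8991]
 [ 0.      0.      0.      1.    ]] ['img', 'K', 'extrinsics']
{'time': 0.1, 'joints': array([ 1.044 ,  0.1509,  1.4379, -0.    ,  1.5538, -0.134 ]), 'dq': array([-0.0013,  0.    , -0.0012,  0.0006,  0.0008,  0.0015]), 'effort': array([  0.0062, -71.4388, -57.1798,  -0.0003,   0.0073,  -0.0001]), 'tcp_pos': array([0.22  , 0.531 , 0.2308]), 'tool_rot': array([-0.613 , -3.0809,  0.0016]), 'wrist_force': array([-0.5641,  0.2448, -0.7931]), 'moment': array([ 0.0158, -0.0369,  0.009 ]), 'grip_force': 0.0, 'opening': 0.08563496276950056}
```

View pics/top0.png

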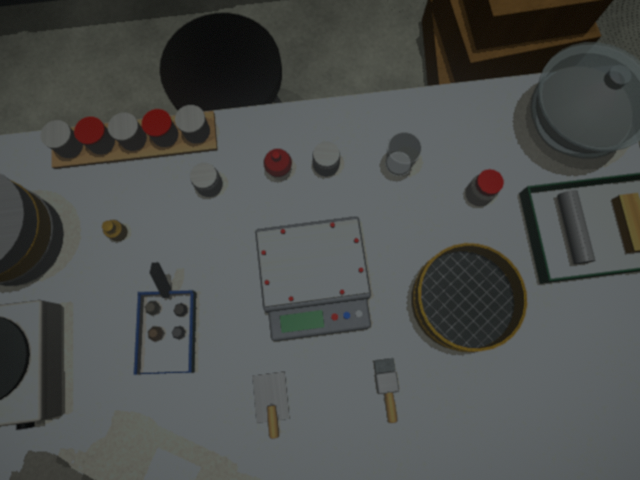

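View pics/scene0.png

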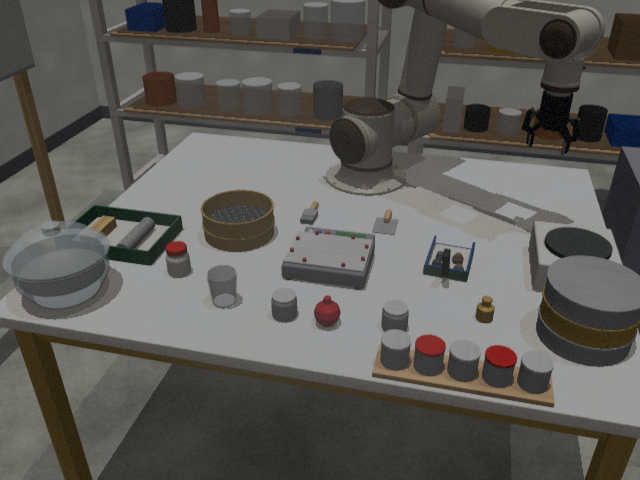

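The top view shows the tray at about (165,333), with its handle up at (158,272). The balance plate is around (313,262) with 8 red pins, and the sieve rim is at about (470,298). In the image, world x points up and y points left.

```bash
cat > h.py <<'E'
from rig import r
import cv2,numpy as np
from scipy.spatial.transform import Rotation as R
from scipy.optimize import least_squares
np.set_printoptions(precision=4,suppress=True)
def proj(c,P):
    E=np.linalg.inv(c["extrinsics"]);p=np.atleast_2d(P)@E[:3,:3].T+E[:3,3]
    return np.c_[c["K"][0,0]*p[:,0]/-p[:,2]+c["K"][0,2], c["K"][1,1]*p[:,1]/p[:,2]+c["K"][1,2]]
def unproj(c,uv,z):
    uv=np.atleast_2d(uv).astype(float);E=c["extrinsics"];K=c["K"]
    d=np.c_[(uv[:,0]-K[0,2])/K[0,0],-(uv[:,1]-K[1,2])/K[1,1],-np.ones(len(uv))]@E[:3,:3].T
    t=(z-E[2,3])/d[:,2];return E[:3,3]+d*t[:,None]
def blobs(m,amin=3):
    n,_,st,ce=cv2.connectedComponentsWithStats(m.astype(np.uint8));return [(ce[i],st[i,4]) for i in range(1,n) if st[i,4]>=amin]
E
python3 - <<'E'
from h import *
c=r.read_camera("top");im=c["img"];b,g,rd=[im[...,i].astype(int) for i in range(3)]
m=(rd>110)&(g<75)&(b<75);m[:, :250]=0;m[:,375:]=0;m[:215]=0;m[312:]=0
for ce,a in blobs(m,2):print("pin",ce,a,unproj(c,ce,.063)[0][:2])
m=(b>g+25)&(b>rd+25);m[:280]=0;m[385:]=0;m[:,:120]=0;m[:,210:]=0
ys,xs=np.nonzero(m);print(len(xs),cv2.minAreaRect(np.c_[xs,ys].astype(np.float32)))
P=unproj(c,np.c_[xs,ys],.026)[:,:2].astype(np.float32);rc=cv2.minAreaRect(P);print("tray",rc,cv2.boxPoints(rc))
m=(rd>b+35)&(rd>70);m[:235]=0;m[360:]=0;m[:,:405]=0;m[:,530:]=0
ys,xs=np.nonzero(m);P=unproj(c,np.c_[xs,ys],.09)[:,:2].astype(np.float32);print("sieve",len(xs),cv2.minEnclosingCircle(P),cv2.fitEllipse(cv2.convexHull(P)))
a=cv2.resize(im[255:385,125:215],None,fx=4.4,fy=4.4,interpolation=3);b2=cv2.resize(im[235:365,400:535],None,fx=2.9,fy=4.4,interpolation=3)
cv2.imwrite("pics/z1.png",np.clip(np.hstack([a,b2])*1.6,0,255).astype(np.uint8))
E
```

```text
97 ((163.57000732421875, 332.1197204589844), (55.0056266784668, 81.40597534179688), 1.6846843957901)
tray ((0.4656679630279541, 0.3100285530090332), (0.10738898813724518, 0.15390723943710327), 84.79320526123047) [[0.3842 0.2635]
 [0.5374 0.2496]
 [0.5472 0.3565]
 [0.3939 0.3705]]
sieve 794 ((0.4552176892757416, -0.2867368161678314), 0.1025904044508934) ((0.4551544487476349, -0.287426233291626), (0.20223945379257202, 0.20276017487049103), 3.987201690673828)
```

View pics/z1.png

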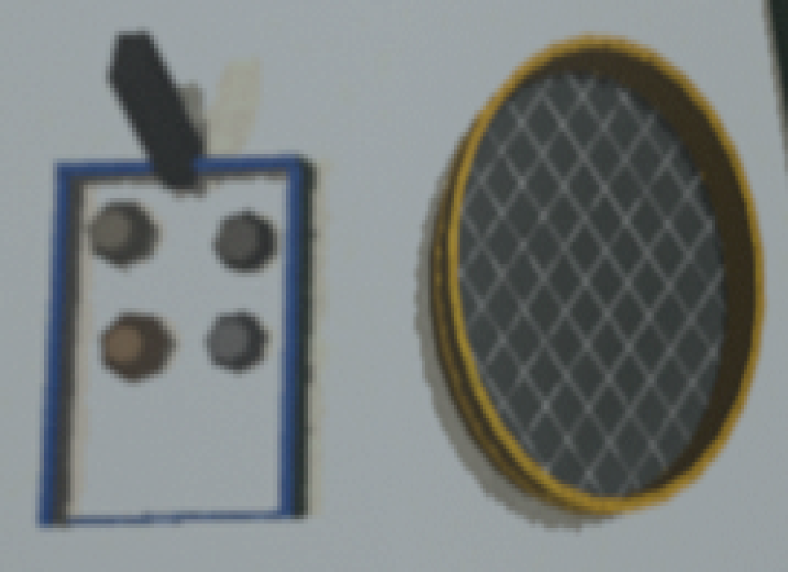

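The crop shows the tray's blue rim corners at crop (57,163), (300,157), (302,516) and (42,525), the handle top at about (130,33), and four stones near the rear. The sieve fits cleanly at (0.455,-0.287). Next come the pins and the tray pose fit.

```bash
python3 - <<'E'
from h import *
c=r.read_camera("top");im=c["img"];b,g,rd=[im[...,i].astype(int) for i in range(3)]
m=(rd>g+35)&(rd>b+35);m[:, :250]=0;m[:,375:]=0;m[:215]=0;m[306:]=0
pins=np.array([unproj(c,ce,.060)[0][:2] for ce,a in blobs(m,2)]);print(pins)
print("plate",cv2.minAreaRect(pins.astype(np.float32)),pins.mean(0))
uv=(np.array([[57,163],[300,157],[302,516],[42,525]])+.5)/4.4-.5+[125,255]
L=np.array([[-80,-55,28],[-80,55,28],[80,55,26],[80,-55,26.]])/1e3
# left in image=+y world; nose -x => tray y = -world y ; left -> tray -y
def f(q,full=0):
    W=L@R.from_euler('z',q[2]).as_matrix().T+[q[0],q[1],0]
    return (proj(c,W)-uv).ravel()
s=least_squares(f,[.46,.31,3.14]);print(s.x,s.fun)
h=np.array([[-.104,0,.074],[-.1166,0,.1013]])@R.from_euler('z',s.x[2]).as_matrix().T+[s.x[0],s.x[1],0]
print("handle",h,proj(c,h), (proj(c,h)+.5-[125,255])*4.4)
for y,nm in ((.0,'sc'),):
  c2=r.read_camera("scene");print(proj(c2,h),proj(c2,L@R.from_euler('z',s.x[2]).as_matrix().T+[s.x[0],s.x[1],0]))
  cv2.imwrite("pics/z2.png",np.clip(cv2.resize(c2["img"][220:300,400:500],None,fx=6,fy=6,interpolation=3)*1.6,0,255).astype(np.uint8))
E
```

```text
[[ 0.6326 -0.0463]
 [ 0.6322  0.0538]
 [ 0.5948 -0.0895]
 [ 0.5932  0.0968]
 [ 0.5347 -0.09  ]
 [ 0.5329  0.096 ]
 [ 0.4963 -0.0472]
 [ 0.4951  0.0525]]
plate ((0.5642693042755127, 0.0033122599124908447), (0.1371241956949234, 0.1862858682870865), 0.7052297592163086) [0.564  0.0033]
[0.465  0.3089 3.0632] [ 0.5281  0.4404 -0.0323 -0.5925 -1.4629 -0.1556  0.9841  0.3331]
handle [[0.5687 0.3007 0.074 ]
 [0.5813 0.2997 0.1013]] [[158.428  275.4457]
 [153.9572 266.5096]] [[149.2834  92.1609]
 [129.6117  52.8423]]
[[446.0273 258.06  ]
 [446.4863 251.3956]] [[467.2536 272.0476]
 [424.0391 264.4901]
 [433.9313 234.8006]
 [473.9223 241.2476]]
```

View pics/z2.png

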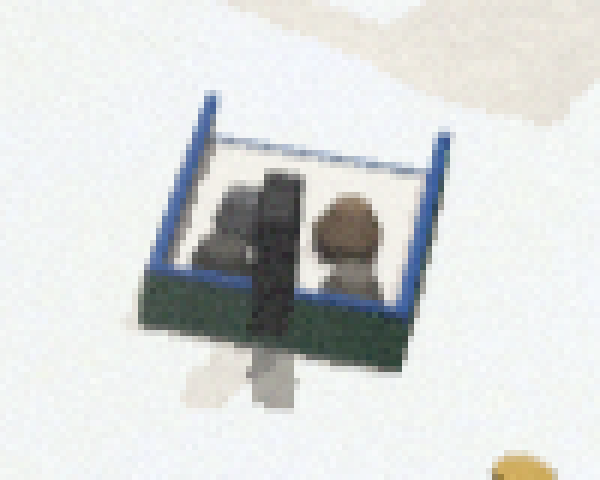

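Scene crop: the handle is centred at about crop (280,250), which is full-image (446.5,262). That agrees with the fit of tray (0.465,0.309), yaw 175.5°. Next is a row planner that I'll use to work out each move.

```bash
cat >> h.py <<'E'
a=np.radians(24.8)
def trayT(x,y,z,yaw,pitch=0):
    T=np.eye(4);T[:3,:3]=(R.from_euler('z',yaw)*R.from_euler('y',pitch)).as_matrix();T[:3,3]=[x,y,z];return T
G=np.eye(4);G[:3,:3]=np.array([[-np.cos(a),0,np.sin(a)],[0,1,0],[-np.sin(a),0,-np.cos(a)]])
G[:3,3]=np.array([-.104,0,.074])+.019*G[:3,2]
def toolT(s=None):
    s=s or r.read_state();T=np.eye(4);T[:3,:3]=R.from_rotvec(s["tool_rot"]).as_matrix();T[:3,3]=s["tcp_pos"];return T
def back(T,d):
    T=T.copy();T[:3,3]-=d*T[:3,2];return T
def plan(T0,T1,N,label=""):
    D=np.linalg.inv(T0)@T1;w=R.from_matrix(D[:3,:3]).as_rotvec()/N
    S=sum(R.from_rotvec(k*w).as_matrix() for k in range(N));d=np.linalg.solve(S,D[:3,3])*100
    print(label,"N",N,"xyz",np.round(d,2),"rot",np.round(w,4),"max",abs(d).max().round(2),abs(w).max().round(3))
def st():
    s=r.read_state();print("t",round(s["time"],2),"q",s["joints"],"p",s["tcp_pos"],"F",s["wrist_force"],"op",round(s["opening"],4),"g",round(s["grip_force"],1))
E
python3 - <<'E'
from h import *
T0=toolT();Gr=trayT(.465,.309,0,3.063)@G;P=back(Gr,.09);print(P)
A=T0.copy();A[:3,3]=P[:3,3]+[0,0,.06]
plan(T0,A,14,"move")
B=A.copy();B[:3,:3]=np.c_[np.cross([np.cos(-1.649),np.sin(-1.649),0],[0,0,-1]),[np.cos(-1.649),np.sin(-1.649),0],[0,0,-1]]
plan(A,B,24,"rot");plan(B,P,8,"tilt")
E
```

```text
[[ 0.905  -0.0785 -0.4182  0.5984]
 [-0.0713 -0.9969  0.0329  0.2985]
 [-0.4195  0.     -0.9078  0.1385]
 [ 0.      0.      0.      1.    ]]
move N 14 xyz [-3.13 -0.5   0.23] rot [-0.  0. -0.] max 3.13 0.0
rot N 24 xyz [-0.  0. -0.] rot [-0.      0.      0.1178] max 0.0 0.118
tilt N 8 xyz [0.14 0.   0.74] rot [ 0.     -0.0541  0.    ] max 0.74 0.054
```

```bash
python3 -m creep '[{"hand":8.5,"xyz":[-3.13,-0.5,0.23],"rotation":[0,0,0]},{"hand":8.5,"xyz":[-3.13,-0.5,0.23],"rotation":[0,0,0]},{"hand":8.5,"xyz":[-3.13,-0.5,0.23],"rotation":[0,0,0]},{"hand":8.5,"xyz":[-3.13,-0.5,0.23],"rotation":[0,0,0]},{"hand":8.5,"xyz":[-3.13,-0.5,0.23],"rotation":[0,0,0]},{"hand":8.5,"xyz":[-3.13,-0.5,0.23],"rotation":[0,0,0]},{"hand":8.5,"xyz":[-3.13,-0.5,0.23],"rotation":[0,0,0]}]'
python3 -m creep '[{"hand":8.5,"xyz":[-3.13,-0.5,0.23],"rotation":[0,0,0]},{"hand":8.5,"xyz":[-3.13,-0.5,0.23],"rotation":[0,0,0]},{"hand":8.5,"xyz":[-3.13,-0.5,0.23],"rotation":[0,0,0]},{"hand":8.5,"xyz":[-3.13,-0.5,0.23],"rotation":[0,0,0]},{"hand":8.5,"xyz":[-3.13,-0.5,0.23],"rotation":[0,0,0]},{"hand":8.5,"xyz":[-3.13,-0.5,0.23],"rotation":[0,0,0]},{"hand":8.5,"xyz":[-3.13,-0.5,0.23],"rotation":[0,0,0]}]'
python3 -m creep '[{"hand":8.5,"xyz":[0,0,0],"rotation":[0,0,0.118]},{"hand":8.5,"xyz":[0,0,0],"rotation":[0,0,0.118]},{"hand":8.5,"xyz":[0,0,0],"rotation":[0,0,0.118]},{"hand":8.5,"xyz":[0,0,0],"rotation":[0,0,0.118]},{"hand":8.5,"xyz":[0,0,0],"rotation":[0,0,0.118]},{"hand":8.5,"xyz":[0,0,0],"rotation":[0,0,0.118]},{"hand":8.5,"xyz":[0,0,0],"rotation":[0,0,0.118]},{"hand":8.5,"xyz":[0,0,0],"rotation":[0,0,0.118]}]'
python3 -c "from h import *;st()"
```

```text
time: 0.83
tcp_pos: [0.4103, 0.4139, 0.2151]
tool_rot: [-0.613, -3.081, 0.0]
wrist_force: [0.2, -0.5, -0.7]
opening: 0.0847
grip_force: 0.0
time: 1.42
tcp_pos: [0.5993, 0.2977, 0.1988]
tool_rot: [-0.613, -3.081, 0.0]
wrist_force: [0.4, 0.4, 0.7]
opening: 0.0849
grip_force: 0.0
time: 2.08
tcp_pos: [0.5981, 0.2988, 0.1989]
tool_rot: [-1.954, -2.46, 0.0]
wrist_force: [-0.2, 0.3, 0.4]
opening: 0.0851
grip_force: 0.0
t 2.08 q [ 0.3481  0.3577  1.2453 -0.0001  1.5389  0.1201] p [0.5981 0.2988 0.1989] F [-0.2015  0.2615  0.3551] op 0.0851 g 0.0
```

```bash
python3 -m creep '[{"hand":8.5,"xyz":[0,0,0],"rotation":[0,0,0.118]},{"hand":8.5,"xyz":[0,0,0],"rotation":[0,0,0.118]},{"hand":8.5,"xyz":[0,0,0],"rotation":[0,0,0.118]},{"hand":8.5,"xyz":[0,0,0],"rotation":[0,0,0.118]},{"hand":8.5,"xyz":[0,0,0],"rotation":[0,0,0.118]},{"hand":8.5,"xyz":[0,0,0],"rotation":[0,0,0.118]},{"hand":8.5,"xyz":[0,0,0],"rotation":[0,0,0.118]},{"hand":8.5,"xyz":[0,0,0],"rotation":[0,0,0.118]}]'
python3 -m creep '[{"hand":8.5,"xyz":[0,0,0],"rotation":[0,0,0.118]},{"hand":8.5,"xyz":[0,0,0],"rotation":[0,0,0.118]},{"hand":8.5,"xyz":[0,0,0],"rotation":[0,0,0.118]},{"hand":8.5,"xyz":[0,0,0],"rotation":[0,0,0.118]},{"hand":8.5,"xyz":[0,0,0],"rotation":[0,0,0.118]},{"hand":8.5,"xyz":[0,0,0],"rotation":[0,0,0.118]},{"hand":8.5,"xyz":[0,0,0],"rotation":[0,0,0.118]},{"hand":8.5,"xyz":[0,0,0],"rotation":[0,0,0.118]}]'
python3 -m creep '[{"hand":8.5,"xyz":[0.14,0,0.74],"rotation":[0,-0.054,0]},{"hand":8.5,"xyz":[0.14,0,0.74],"rotation":[0,-0.054,0]},{"hand":8.5,"xyz":[0.14,0,0.74],"rotation":[0,-0.054,0]},{"hand":8.5,"xyz":[0.14,0,0.74],"rotation":[0,-0.054,0]},{"hand":8.5,"xyz":[0.14,0,0.74],"rotation":[0,-0.054,0]},{"hand":8.5,"xyz":[0.14,0,0.74],"rotation":[0,-0.054,0]},{"hand":8.5,"xyz":[0.14,0,0.74],"rotation":[0,-0.054,0]},{"hand":8.5,"xyz":[0.14,0,0.74],"rotation":[0,-0.054,0]}]'
python3 - <<'E'
from h import *
st();T0=toolT();Gr=trayT(.465,.309,0,3.063)@G
plan(T0,Gr,8,"grasp")
c=r.read_camera("wrist");cv2.imwrite("pics/w1.png",c["img"])
L=np.array([[-80,-55,28],[-80,55,28],[80,55,26],[80,-55,26.],[-104,0,74],[-116.6,0,101.3]])/1e3
T=trayT(.465,.309,0,3.063);print(proj(c,L@T[:3,:3].T+T[:3,3]))
E
```

```text
time: 2.75
tcp_pos: [0.5981, 0.2988, 0.1989]
tool_rot: [2.859, 1.302, -0.001]
wrist_force: [-0.4, -0.6, -0.3]
opening: 0.0851
grip_force: 0.0
time: 3.42
tcp_pos: [0.5981, 0.2987, 0.1989]
tool_rot: [3.138, -0.14, -0.001]
wrist_force: [-0.2, 0.0, 0.5]
opening: 0.0848
grip_force: 0.0
time: 4.08
tcp_pos: [0.5981, 0.2987, 0.1388]
tool_rot: [-3.048, 0.127, 0.673]
wrist_force: [-0.1, 0.3, 0.4]
opening: 0.0851
grip_force: 0.0
t 4.08 q [0.2759 0.6555 0.9906 0.1571 1.9018 1.9504] p [0.5981 0.2987 0.1388] F [-0.1141  0.2501  0.4249] op 0.0851 g 0.0
grasp N 8 xyz [0.01 0.   1.13] rot [-0.0002  0.0002 -0.0005] max 1.13 0.001
[[246.7879 230.1857]
 [391.2229 229.7321]
 [371.273  340.5519]
 [267.9549 340.7835]
 [318.8041 250.4815]
 [318.6861 269.5866]]
```

View pics/w1.png

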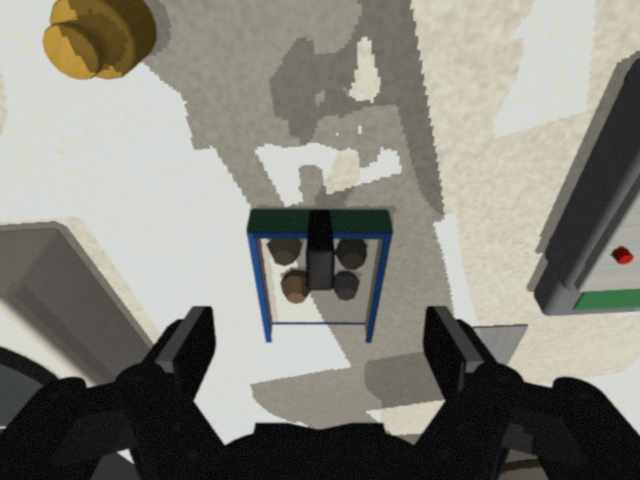

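The wrist view shows the handle top at (320,275), midway between the fingers. The rim corners at (250,233), (390,234), (268,341) and (371,341) match the prediction to a few pixels. Going in to grasp.

```bash
python3 -m creep '[{"hand":8.5,"xyz":[0,0,1.13],"rotation":[0,0,0]},{"hand":8.5,"xyz":[0,0,1.13],"rotation":[0,0,0]},{"hand":8.5,"xyz":[0,0,1.13],"rotation":[0,0,0]},{"hand":8.5,"xyz":[0,0,1.13],"rotation":[0,0,0]},{"hand":8.5,"xyz":[0,0,1.13],"rotation":[0,0,0]},{"hand":8.5,"xyz":[0,0,1.13],"rotation":[0,0,0]},{"hand":8.5,"xyz":[0,0,1.13],"rotation":[0,0,0]},{"hand":8.5,"xyz":[0,0,1.13],"rotation":[0,0,0]}]'
python3 -m creep '[{"hand":0,"xyz":[0,0,0],"rotation":[0,0,0]},{"hand":0,"xyz":[0,0,0],"rotation":[0,0,0]},{"hand":0,"xyz":[0,0,0],"rotation":[0,0,0]},{"hand":0,"xyz":[0,0,0],"rotation":[0,0,0]},{"hand":0,"xyz":[0,0,0],"rotation":[0,0,0]},{"hand":0,"xyz":[0,0,0],"rotation":[0,0,0]},{"hand":0,"xyz":[0,0,0],"rotation":[0,0,0]},{"hand":0,"xyz":[0,0,0],"rotation":[0,0,0]}]'
python3 - <<'E'
from h import *
st();T0=toolT();print(T0)
E
```

```text
time: 4.8
tcp_pos: [0.5599, 0.302, 0.0564]
tool_rot: [-3.049, 0.127, 0.668]
wrist_force: [0.2, -0.3, 0.1]
opening: 0.0851
grip_force: 0.0
time: 5.47
tcp_pos: [0.5607, 0.3019, 0.0577]
tool_rot: [-3.049, 0.127, 0.667]
wrist_force: [3.7, 0.0, 5.3]
opening: 0.0153
grip_force: 59.4
t 5.47 q [0.2939 0.6361 1.1894 0.1565 1.7181 1.9395] p [0.5607 0.3019 0.0577] F [3.7406 0.0058 5.2807] op 0.0153 g 59.4
[[ 0.9054 -0.0833 -0.4162  0.5607]
 [-0.0756 -0.9965  0.0351  0.3019]
 [-0.4177 -0.0003 -0.9086  0.0577]
 [ 0.      0.      0.      1.    ]]
```

Gripped at 59 N with a 15.3 mm opening. Next I calibrate the grip transform and plan the lift and carry.

```bash
python3 - <<'E'
from h import *
T0=toolT();yaw=np.arctan2(-T0[0,1],T0[1,1]);Gm=np.linalg.inv(trayT(.465,.309,0,yaw))@T0;np.save("G.npy",Gm);print(yaw%(2*np.pi),Gm)
open("h.py","a").write('''
import os
if os.path.exists("G.npy"):G=np.load("G.npy")
SX,SY=.4552,-.287
def nose(x,y,z,yaw,pitch):
    T=trayT(0,0,0,yaw,pitch);T[:3,3]=np.array([x,y,z])-T[:3,:3]@[.08,0,0];return T
''')
L=trayT(.465,.309,.14,yaw,-.15)@Gm
plan(T0,L,8,"lift")
from h import *
Q=nose(.4552,-.247,.16,-np.pi/2,-.15)@Gm
plan(L,Q,24,"carry");print(Q)
q=Q
for p in (.4,.96):
    n=nose(.4552,-.247,.085,-np.pi/2,p)@Gm;plan(q,n,8 if p<.5 else 16,"tip");print(n);q=n
E
```

```text
3.058189374685219 [[-0.9086 -0.      0.4177 -0.096 ]
 [-0.0001  1.     -0.0003 -0.0009]
 [-0.4177 -0.0003 -0.9086  0.0577]
 [ 0.      0.      0.      1.    ]]
lift N 8 xyz [-0.66 -0.   -1.42] rot [ 0.     -0.0187  0.    ] max 1.42 0.019Traceback (most recent call last):
  File "<stdin>", line 13, in <module>
NameError: name 'nose' is not defined. Did you mean: 'None'?
```

```bash
python3 -m creep '[{"hand":0,"xyz":[-0.3,0,-0.6],"rotation":[0,-0.01,0]},{"hand":0,"xyz":[-0.6,0,-1.3],"rotation":[0,-0.02,0]},{"hand":0,"xyz":[-0.7,0,-1.6],"rotation":[0,-0.025,0]},{"hand":0,"xyz":[-0.8,0,-1.7],"rotation":[0,-0.025,0]},{"hand":0,"xyz":[-0.8,0,-1.7],"rotation":[0,-0.025,0]},{"hand":0,"xyz":[-0.8,0,-1.7],"rotation":[0,-0.025,0]},{"hand":0,"xyz":[-0.7,0,-1.5],"rotation":[0,-0.02,0]},{"hand":0,"xyz":[-0.4,0,-0.8],"rotation":[0,0,0]}]'
python3 - <<'E'
from h import *
st();T0=toolT();print(T0@np.linalg.inv(G))
Q=nose(SX,-.247,.16,-np.pi/2,-.15)@G
plan(T0,Q,24,"carry");print(Q)
q=Q
for p in (.4,.96):
    n=nose(SX,-.247,.085,-np.pi/2,p)@G;plan(q,n,8 if p<.5 else 16,"tip");print(n);q=n
c=r.read_camera("wrist");cv2.imwrite("pics/w2.png",c["img"])
E
```

```text
time: 6.13
tcp_pos: [0.5688, 0.3011, 0.1785]
tool_rot: [-2.984, 0.125, 0.895]
wrist_force: [-0.3, 0.0, -3.4]
opening: 0.0154
grip_force: 58.7
t 6.13 q [0.2702 0.6734 0.9289 0.2205 2.0826 1.9791] p [0.5688 0.3011 0.1785] F [-0.3061  0.0192 -3.4104] op 0.0154 g 58.7
[[-0.985  -0.0833  0.1508  0.4654]
 [ 0.0824 -0.9965 -0.0124  0.3088]
 [ 0.1513  0.0002  0.9885  0.136 ]
 [ 0.      0.      0.      1.    ]]
carry N 24 xyz [-1.3   0.95  0.79] rot [-0.0379  0.     -0.0576] max 1.3 0.058
[[-0.0001  1.     -0.0003  0.4543]
 [ 0.836  -0.     -0.5488 -0.0644]
 [-0.5488 -0.0003 -0.836   0.1907]
 [ 0.      0.      0.      1.    ]]
tip N 8 xyz [-0.58 -0.   -0.01] rot [-0.      0.0687 -0.    ] max 0.58 0.069
[[-0.0001  1.     -0.0003  0.4543]
 [ 0.9995  0.0001 -0.0309 -0.1074]
 [-0.0309 -0.0003 -0.9995  0.2067]
 [ 0.      0.      0.      1.    ]]
tip N 16 xyz [-0.45 -0.   -0.47] rot [-0.     0.035 -0.   ] max 0.47 0.035
[[-0.0001  1.     -0.0003  0.4543]
 [ 0.8633  0.0002  0.5048 -0.1933]
 [ 0.5048 -0.0002 -0.8633  0.2623]
 [ 0.      0.      0.      1.    ]]
```

View pics/w2.png

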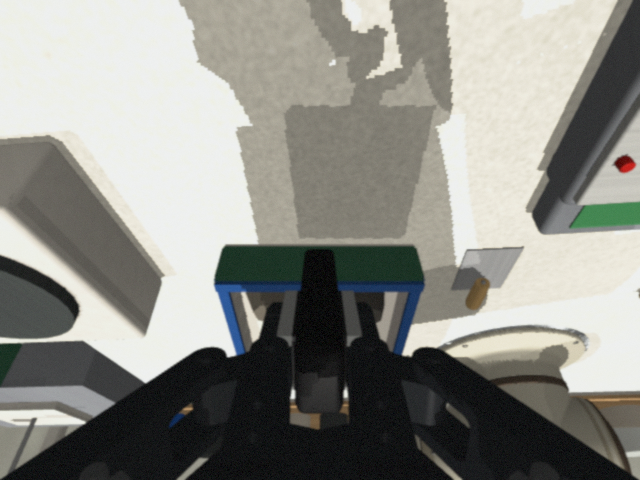

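Tray held level-ish, slightly nose up, with the stones inside against the rear behind the fingers. I'll carry it straight across (−y) first, then turn.

```bash
python3 -m creep '[{"hand":0,"xyz":[0,0.6,0],"rotation":[0,0,0]},{"hand":0,"xyz":[0,1.3,0],"rotation":[0,0,0]},{"hand":0,"xyz":[0,2,0],"rotation":[0,0,0]},{"hand":0,"xyz":[0,2.5,0],"rotation":[0,0,0]},{"hand":0,"xyz":[0,2.5,0],"rotation":[0,0,0]},{"hand":0,"xyz":[0,2.5,0],"rotation":[0,0,0]},{"hand":0,"xyz":[0,2.5,0],"rotation":[0,0,0]},{"hand":0,"xyz":[0,2.5,0],"rotation":[0,0,0]}]'
python3 -m creep '[{"hand":0,"xyz":[0,2.5,0],"rotation":[0,0,0]},{"hand":0,"xyz":[0,2.5,0],"rotation":[0,0,0]},{"hand":0,"xyz":[0,2.5,0],"rotation":[0,0,0]},{"hand":0,"xyz":[0,2,0],"rotation":[0,0,0]},{"hand":0,"xyz":[0,1.3,0],"rotation":[0,0,0]},{"hand":0,"xyz":[0,0.6,0],"rotation":[0,0,0]}]'
python3 - <<'E'
from h import *
st();T0=toolT();print((T0@np.linalg.inv(G))[:3,3])
Q=nose(SX,-.247,.16,-np.pi/2,-.15)@G
plan(T0,Q,24,"carry")
E
```

```text
time: 6.85
tcp_pos: [0.5535, 0.1357, 0.1763]
tool_rot: [-2.984, 0.124, 0.896]
wrist_force: [0.3, 0.9, -3.7]
opening: 0.0156
grip_force: 58.7
time: 7.35
tcp_pos: [0.5444, 0.0222, 0.1767]
tool_rot: [-2.984, 0.127, 0.895]
wrist_force: [0.0, -0.2, -2.9]
opening: 0.0153
grip_force: 58.8
t 7.35 q [-0.0966  0.5037  1.1936 -0.0076  2.0272  1.5578] p [0.5444 0.0222 0.1767] F [ 0.0164 -0.2392 -2.9142] op 0.0153 g 58.8
[0.441  0.03   0.1342]
carry N 24 xyz [-0.52  0.03  0.27] rot [-0.0379  0.0001 -0.0576] max 0.52 0.058
```

```bash
python3 -m creep '[{"hand":0,"xyz":[-0.2,0,0.1],"rotation":[-0.015,0,-0.023]},{"hand":0,"xyz":[-0.4,0,0.2],"rotation":[-0.03,0,-0.045]},{"hand":0,"xyz":[-0.52,0.03,0.27],"rotation":[-0.038,0,-0.0576]},{"hand":0,"xyz":[-0.52,0.03,0.27],"rotation":[-0.038,0,-0.0576]},{"hand":0,"xyz":[-0.52,0.03,0.27],"rotation":[-0.038,0,-0.0576]},{"hand":0,"xyz":[-0.52,0.03,0.27],"rotation":[-0.038,0,-0.0576]},{"hand":0,"xyz":[-0.52,0.03,0.27],"rotation":[-0.038,0,-0.0576]},{"hand":0,"xyz":[-0.52,0.03,0.27],"rotation":[-0.038,0,-0.0576]}]'
python3 -m creep '[{"hand":0,"xyz":[-0.52,0.03,0.27],"rotation":[-0.038,0,-0.0576]},{"hand":0,"xyz":[-0.52,0.03,0.27],"rotation":[-0.038,0,-0.0576]},{"hand":0,"xyz":[-0.52,0.03,0.27],"rotation":[-0.038,0,-0.0576]},{"hand":0,"xyz":[-0.52,0.03,0.27],"rotation":[-0.038,0,-0.0576]},{"hand":0,"xyz":[-0.52,0.03,0.27],"rotation":[-0.038,0,-0.0576]},{"hand":0,"xyz":[-0.52,0.03,0.27],"rotation":[-0.038,0,-0.0576]},{"hand":0,"xyz":[-0.52,0.03,0.27],"rotation":[-0.038,0,-0.0576]},{"hand":0,"xyz":[-0.52,0.03,0.27],"rotation":[-0.038,0,-0.0576]}]'
python3 - <<'E'
from h import *
st();T0=toolT();print((T0@np.linalg.inv(G))[:3,3])
Q=nose(SX,-.247,.15,-np.pi/2,-.08)@G
plan(T0,Q,8,"carry")
E
```

```text
time: 8.02
tcp_pos: [0.5041, 0.0182, 0.1814]
tool_rot: [2.837, 0.603, -0.851]
wrist_force: [-0.7, -0.4, -2.9]
opening: 0.0151
grip_force: 58.8
time: 8.68
tcp_pos: [0.469, -0.0118, 0.1863]
tool_rot: [2.456, 1.296, -0.737]
wrist_force: [0.1, 0.3, -2.9]
opening: 0.0152
grip_force: 58.8
t 8.68 q [ 0.1008  0.2223  1.554  -0.4418  1.7487  0.7068] p [ 0.469  -0.0118  0.1863] F [ 0.1151  0.3104 -2.9088] op 0.0152 g 58.8
[ 0.4113 -0.0979  0.1438]
carry N 8 xyz [-0.66  0.05  0.3 ] rot [-0.039   0.0087 -0.0641] max 0.66 0.064
```

```bash
python3 -m creep '[{"hand":0,"xyz":[-0.66,0.05,0.3],"rotation":[-0.039,0.0087,-0.064]},{"hand":0,"xyz":[-0.66,0.05,0.3],"rotation":[-0.039,0.0087,-0.064]},{"hand":0,"xyz":[-0.66,0.05,0.3],"rotation":[-0.039,0.0087,-0.064]},{"hand":0,"xyz":[-0.66,0.05,0.3],"rotation":[-0.039,0.0087,-0.064]},{"hand":0,"xyz":[-0.66,0.05,0.3],"rotation":[-0.039,0.0087,-0.064]},{"hand":0,"xyz":[-0.66,0.05,0.3],"rotation":[-0.039,0.0087,-0.064]},{"hand":0,"xyz":[-0.66,0.05,0.3],"rotation":[-0.039,0.0087,-0.064]},{"hand":0,"xyz":[-0.66,0.05,0.3],"rotation":[-0.039,0.0087,-0.064]}]'
python3 - <<'E'
from h import *
st();T0=toolT();print((T0@np.linalg.inv(G)))
q=T0
for p,N in ((.4,8),(.7,14),(1.,8)):
    n=nose(SX,-.247,.085,-np.pi/2,p)@G;plan(q,n,N,"tip");q=n
c=r.read_camera("scene");cv2.imwrite("pics/s2.png",cv2.resize(c["img"][100:340,140:460],None,fx=2,fy=2))
E
```

```text
time: 9.35
tcp_pos: [0.4537, -0.0666, 0.1934]
tool_rot: [1.935, 1.934, -0.505]
wrist_force: [-0.2, 0.5, -3.7]
opening: 0.0153
grip_force: 58.8
t 9.35 q [ 0.0317 -0.044   1.8038 -0.5173  1.4215  0.1208] p [ 0.4537 -0.0666  0.1934] F [-0.1857  0.5406 -3.7407] op 0.0153 g 58.8
[[-0.0001  1.     -0.0005  0.4546]
 [-0.9968 -0.      0.0802 -0.1669]
 [ 0.0802  0.0005  0.9968  0.1436]
 [ 0.      0.      0.      1.    ]]
tip N 8 xyz [-0.54  0.01 -0.01] rot [ 0.0001  0.06   -0.    ] max 0.54 0.06
tip N 14 xyz [-0.27 -0.   -0.29] rot [-0.      0.0214 -0.    ] max 0.29 0.021
tip N 8 xyz [-0.48 -0.   -0.5 ] rot [-0.      0.0375 -0.    ] max 0.5 0.037
```

View pics/s2.png

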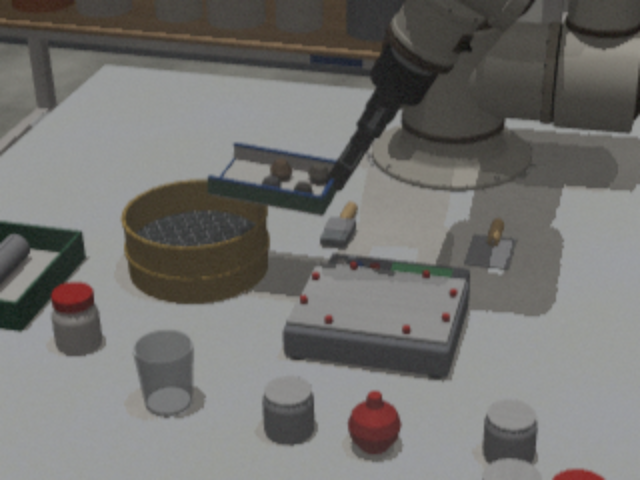

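The tray, with all four stones inside, has its nose over the near half of the sieve (crop (210,190)). I'll tip it slowly about the nose.

```bash
python3 -m creep '[{"hand":0,"xyz":[-0.54,0,0],"rotation":[0,0.06,0]},{"hand":0,"xyz":[-0.54,0,0],"rotation":[0,0.06,0]},{"hand":0,"xyz":[-0.54,0,0],"rotation":[0,0.06,0]},{"hand":0,"xyz":[-0.54,0,0],"rotation":[0,0.06,0]},{"hand":0,"xyz":[-0.54,0,0],"rotation":[0,0.06,0]},{"hand":0,"xyz":[-0.54,0,0],"rotation":[0,0.06,0]},{"hand":0,"xyz":[-0.54,0,0],"rotation":[0,0.06,0]},{"hand":0,"xyz":[-0.54,0,0],"rotation":[0,0.06,0]}]'
python3 -m creep '[{"hand":0,"xyz":[-0.27,0,-0.29],"rotation":[0,0.0214,0]},{"hand":0,"xyz":[-0.27,0,-0.29],"rotation":[0,0.0214,0]},{"hand":0,"xyz":[-0.27,0,-0.29],"rotation":[0,0.0214,0]},{"hand":0,"xyz":[-0.27,0,-0.29],"rotation":[0,0.0214,0]},{"hand":0,"xyz":[-0.27,0,-0.29],"rotation":[0,0.0214,0]},{"hand":0,"xyz":[-0.27,0,-0.29],"rotation":[0,0.0214,0]},{"hand":0,"xyz":[-0.27,0,-0.29],"rotation":[0,0.0214,0]},{"hand":0,"xyz":[-0.27,0,-0.29],"rotation":[0,0.0214,0]}]'
python3 -m creep '[{"hand":0,"xyz":[-0.27,0,-0.29],"rotation":[0,0.0214,0]},{"hand":0,"xyz":[-0.27,0,-0.29],"rotation":[0,0.0214,0]},{"hand":0,"xyz":[-0.27,0,-0.29],"rotation":[0,0.0214,0]},{"hand":0,"xyz":[-0.27,0,-0.29],"rotation":[0,0.0214,0]},{"hand":0,"xyz":[-0.27,0,-0.29],"rotation":[0,0.0214,0]},{"hand":0,"xyz":[-0.27,0,-0.29],"rotation":[0,0.0214,0]},{"hand":0,"xyz":[0,0,0],"rotation":[0,0,0]}]'
python3 - <<'E'
from h import *
st();T0=toolT();T=(T0@np.linalg.inv(G));print(T, T@[.08,0,0,1])
plan(T0,nose(SX,-.247,.085,-np.pi/2,1.)@G,8)
E
```

```text
time: 10.07
tcp_pos: [0.4538, -0.1075, 0.2066]
tool_rot: [2.213, 2.201, -0.03]
wrist_force: [0.2, -0.9, -3.6]
opening: 0.0155
grip_force: 58.9
time: 10.73
tcp_pos: [0.4536, -0.1312, 0.2289]
tool_rot: [-2.156, -2.142, -0.154]
wrist_force: [0.7, -0.4, -3.6]
opening: 0.0157
grip_force: 58.9
time: 11.32
tcp_pos: [0.4535, -0.1513, 0.2427]
tool_rot: [-2.086, -2.07, -0.284]
wrist_force: [-0.0, -0.2, -1.8]
opening: 0.0153
grip_force: 59.1
t 11.32 q [-0.6337  0.0163  1.5827  0.2201  1.6991 -0.6147] p [ 0.4535 -0.1513  0.2427] F [-0.0125 -0.1635 -1.7956] op 0.0153 g 59.1
[[-0.0055  1.     -0.0063  0.4543]
 [-0.7644 -0.0082 -0.6447 -0.1875]
 [-0.6447  0.0013  0.7644  0.1367]
 [ 0.      0.      0.      1.    ]] [ 0.4538 -0.2486  0.0851  1.    ]
 N 8 xyz [-0.46  0.01 -0.49] rot [ 0.0006  0.0374 -0.0009] max 0.49 0.037
```

```bash
python3 -m creep '[{"hand":0,"xyz":[-0.46,0,-0.49],"rotation":[0,0.0375,0]},{"hand":0,"xyz":[-0.46,0,-0.49],"rotation":[0,0.0375,0]},{"hand":0,"xyz":[-0.46,0,-0.49],"rotation":[0,0.0375,0]},{"hand":0,"xyz":[-0.46,0,-0.49],"rotation":[0,0.0375,0]},{"hand":0,"xyz":[-0.46,0,-0.49],"rotation":[0,0.0375,0]},{"hand":0,"xyz":[-0.46,0,-0.49],"rotation":[0,0.0375,0]},{"hand":0,"xyz":[-0.46,0,-0.49],"rotation":[0,0.0375,0]},{"hand":0,"xyz":[-0.46,0,-0.49],"rotation":[0,0.0375,0]}]'
python3 -m creep '[{"hand":0,"xyz":[0,0,0],"rotation":[0,0,0]},{"hand":0,"xyz":[0,0,0],"rotation":[0,0,0]},{"hand":0,"xyz":[0,0,0],"rotation":[0,0,0]},{"hand":0,"xyz":[0,0,0],"rotation":[0,0,0]}]'
python3 - <<'E'
from h import *
st();T0=toolT()
c=r.read_camera("scene");cv2.imwrite("pics/s3.png",cv2.resize(c["img"][130:280,170:370],None,fx=4,fy=4,interpolation=3))
print("back up")
Q=nose(SX,-.21,.18,-np.pi/2,0)@G;plan(T0,Q,14)
U=trayT(.564,.003,.16,-np.pi/2+.004)@G;plan(Q,U,14)
E
```

```text
time: 11.98
tcp_pos: [0.4531, -0.1995, 0.2645]
tool_rot: [-1.906, -1.893, -0.559]
wrist_force: [0.0, 0.1, -2.4]
opening: 0.0153
grip_force: 59.1
time: 12.32
tcp_pos: [0.4532, -0.1987, 0.2645]
tool_rot: [-1.907, -1.896, -0.557]
wrist_force: [-0.0, 0.5, -2.3]
opening: 0.0154
grip_force: 59.1
t 12.32 q [-0.8204  0.1775  1.4407  0.4053  1.9274 -0.75  ] p [ 0.4532 -0.1987  0.2645] F [-0.0258  0.4931 -2.299 ] op 0.0154 g 59.1
back up
 N 14 xyz [1.2  0.   0.33] rot [ 0.0002 -0.0713 -0.0005] max 1.2 0.071
 N 14 xyz [ 0.92  0.78 -0.27] rot [-0.0001 -0.     -0.0003] max 0.92 0.0
```

View pics/s3.png

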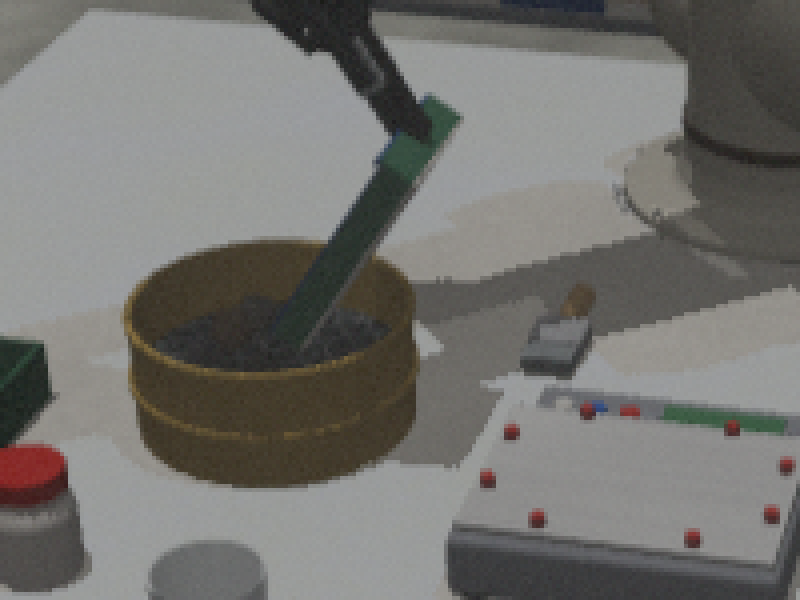

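The tray is tipped about 57° and dark lumps lie on the mesh near crop (230,320). I'll lift straight up out of the sieve and check from the top once clear.

```bash
python3 -m creep '[{"hand":0,"xyz":[0.8,0,-1.3],"rotation":[0,0,0]},{"hand":0,"xyz":[0.8,0,-1.3],"rotation":[0,0,0]},{"hand":0,"xyz":[0.8,0,-1.3],"rotation":[0,0,0]},{"hand":0,"xyz":[0.8,0,-1.3],"rotation":[0,0,0]},{"hand":0,"xyz":[0.8,0,-1.3],"rotation":[0,0,0]}]'
python3 - <<'E'
from h import *
st();T0=toolT()
Q=nose(SX,-.19,.18,-np.pi/2,0)@G;plan(T0,Q,14)
U=trayT(.564,.003,.16,-np.pi/2+.004)@G;plan(Q,U,14)
E
```

```text
time: 12.78
tcp_pos: [0.453, -0.1999, 0.3417]
tool_rot: [-1.907, -1.896, -0.557]
wrist_force: [-0.3, -1.0, -2.5]
opening: 0.0153
grip_force: 59.1
t 12.78 q [-0.8221  0.1607  1.3063  0.4329  2.0664 -0.6841] p [ 0.453  -0.1999  0.3417] F [-0.3068 -0.9668 -2.5039] op 0.0153 g 59.1
 N 14 xyz [1.3  0.   0.91] rot [ 0.0002 -0.0713 -0.0005] max 1.3 0.071
 N 14 xyz [ 0.79  0.78 -0.21] rot [-0.0001 -0.     -0.0003] max 0.79 0.0
```

```bash
python3 -m creep '[{"hand":0,"xyz":[1.3,0,0.91],"rotation":[0,-0.0713,0]},{"hand":0,"xyz":[1.3,0,0.91],"rotation":[0,-0.0713,0]},{"hand":0,"xyz":[1.3,0,0.91],"rotation":[0,-0.0713,0]},{"hand":0,"xyz":[1.3,0,0.91],"rotation":[0,-0.0713,0]},{"hand":0,"xyz":[1.3,0,0.91],"rotation":[0,-0.0713,0]},{"hand":0,"xyz":[1.3,0,0.91],"rotation":[0,-0.0713,0]},{"hand":0,"xyz":[1.3,0,0.91],"rotation":[0,-0.0713,0]}]'
python3 -m creep '[{"hand":0,"xyz":[1.3,0,0.91],"rotation":[0,-0.0713,0]},{"hand":0,"xyz":[1.3,0,0.91],"rotation":[0,-0.0713,0]},{"hand":0,"xyz":[1.3,0,0.91],"rotation":[0,-0.0713,0]},{"hand":0,"xyz":[1.3,0,0.91],"rotation":[0,-0.0713,0]},{"hand":0,"xyz":[1.3,0,0.91],"rotation":[0,-0.0713,0]},{"hand":0,"xyz":[1.3,0,0.91],"rotation":[0,-0.0713,0]},{"hand":0,"xyz":[1.3,0,0.91],"rotation":[0,-0.0713,0]}]'
python3 -m creep '[{"hand":0,"xyz":[0.79,0.78,-0.21],"rotation":[0,0,0]},{"hand":0,"xyz":[0.79,0.78,-0.21],"rotation":[0,0,0]},{"hand":0,"xyz":[0.79,0.78,-0.21],"rotation":[0,0,0]},{"hand":0,"xyz":[0.79,0.78,-0.21],"rotation":[0,0,0]},{"hand":0,"xyz":[0.79,0.78,-0.21],"rotation":[0,0,0]},{"hand":0,"xyz":[0.79,0.78,-0.21],"rotation":[0,0,0]},{"hand":0,"xyz":[0.79,0.78,-0.21],"rotation":[0,0,0]}]'
python3 -m creep '[{"hand":0,"xyz":[0.79,0.78,-0.21],"rotation":[0,0,0]},{"hand":0,"xyz":[0.79,0.78,-0.21],"rotation":[0,0,0]},{"hand":0,"xyz":[0.79,0.78,-0.21],"rotation":[0,0,0]},{"hand":0,"xyz":[0.79,0.78,-0.21],"rotation":[0,0,0]},{"hand":0,"xyz":[0.79,0.78,-0.21],"rotation":[0,0,0]},{"hand":0,"xyz":[0.79,0.78,-0.21],"rotation":[0,0,0]},{"hand":0,"xyz":[0.79,0.78,-0.21],"rotation":[0,0,0]}]'
python3 - <<'E'
from h import *
st();T0=toolT();T=T0@np.linalg.inv(G);print(T)
plan(T0,trayT(.564,.003,.085,-np.pi/2+.004)@G,8,"down")
c=r.read_camera("top");im=c["img"]
L=np.array([[-80,-55,30],[-80,55,30],[80,55,26],[80,-55,26.]])/1e3
p=proj(c,L@T[:3,:3].T+T[:3,3]);print(p)
cr=np.clip(cv2.resize(im[180:360,230:540],None,fx=2.58,fy=2.58,interpolation=3)*1.6,0,255).astype(np.uint8)
cv2.imwrite("pics/t3.png",cr);print((p-[230,180])*2.58)
E
```

```text
time: 13.37
tcp_pos: [0.4536, -0.0931, 0.3134]
tool_rot: [-2.197, -2.184, -0.075]
wrist_force: [-0.2, 0.1, -2.7]
opening: 0.0155
grip_force: 59.0
time: 13.95
tcp_pos: [0.4543, -0.0128, 0.2377]
tool_rot: [1.986, 1.975, -0.433]
wrist_force: [-0.2, -0.3, -1.7]
opening: 0.0152
grip_force: 59.0
time: 14.53
tcp_pos: [0.5104, 0.0423, 0.2277]
tool_rot: [1.992, 1.976, -0.433]
wrist_force: [1.3, -0.5, -2.0]
opening: 0.0151
grip_force: 59.1
time: 15.12
tcp_pos: [0.5652, 0.0988, 0.2178]
tool_rot: [1.991, 1.977, -0.434]
wrist_force: [-0.2, -0.3, -2.5]
opening: 0.0154
grip_force: 59.1
t 15.12 q [ 0.2653  0.2444  1.4124 -0.414   1.6036  0.2836] p [0.5652 0.0988 0.2178] F [-0.1529 -0.3131 -2.5358] op 0.0154 g 59.1
[[-0.0068  1.     -0.0013  0.5655]
 [-1.     -0.0068 -0.0005  0.0028]
 [-0.0006  0.0013  1.      0.1601]
 [ 0.      0.      0.      1.    ]]
down N 8 xyz [ 0.39 -0.03  0.85] rot [-0.0004 -0.0001 -0.0013] max 0.85 0.001
[[266.8172 282.3492]
 [261.0631 219.9138]
 [352.2656 210.3345]
 [360.6752 271.9288]]
[[ 94.9884 264.061 ]
 [ 80.1428 102.9776]
 [315.4454  78.2629]
 [337.142  237.1763]]
```

View pics/t3.png

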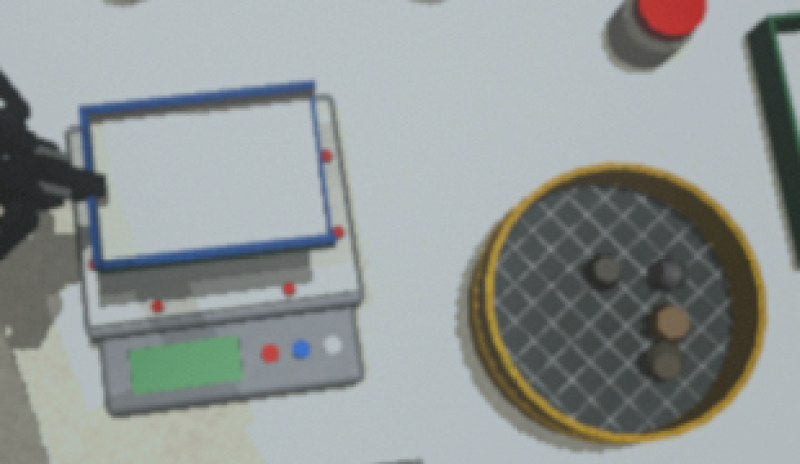

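All four stones lie on the mesh at crop (605,270), (667,275), (670,322) and (662,360), and the tray is empty. It hangs over the plate with rim corners at (80,107), (315,85), (333,242) and (100,268). That looks about 3 mm towards −x of the prediction, so I'll lower it partway and measure it against the pins.

```bash
python3 -m creep '[{"hand":0,"xyz":[0.39,0,0.85],"rotation":[0,0,-0.001]},{"hand":0,"xyz":[0.39,0,0.85],"rotation":[0,0,-0.001]},{"hand":0,"xyz":[0.39,0,0.85],"rotation":[0,0,-0.001]},{"hand":0,"xyz":[0.39,0,0.85],"rotation":[0,0,-0.001]},{"hand":0,"xyz":[0.39,0,0.85],"rotation":[0,0,-0.001]},{"hand":0,"xyz":[0.39,0,0.85],"rotation":[0,0,-0.001]},{"hand":0,"xyz":[0.39,0,0.85],"rotation":[0,0,-0.001]},{"hand":0,"xyz":[0,0,0],"rotation":[0,0,0]}]'
python3 - <<'E'
from h import *
st();T0=toolT();T=T0@np.linalg.inv(G);print(T)
L=np.array([[-80,-55,30],[-80,55,30],[80,55,26],[80,-55,26.]])/1e3
for n in("top","scene"):
    c=r.read_camera(n);im=c["img"];p=proj(c,L@T[:3,:3].T+T[:3,3]);print(n,p)
    if n=="top":cr=im[195:315,240:390];o=[240,195]
    else:cr=im[215:275,270:400];o=[270,215]
    b,g,rd=[cr[...,i].astype(int) for i in range(3)];m=(b>g+18)&(b>rd+18)
    ys,xs=np.nonzero(m);bx=cv2.boxPoints(cv2.minAreaRect(np.c_[xs,ys].astype(np.float32)))+o;print(len(xs),bx)
    cr=np.clip(cv2.resize(cr,(600,480) if n=="top" else (780,360),interpolation=3)*1.6,0,255).astype(np.uint8)
    if n=="top": A=cr
    else: B=cr
k=np.zeros((600,800,3),np.uint8);k[:336,:420]=cv2.resize(A,(420,336));k[336:600,:572]=cv2.resize(B,(572,264));cv2.imwrite("pics/m4.png",k)
E
```

```text
time: 15.83
tcp_pos: [0.5637, 0.0977, 0.1503]
tool_rot: [1.985, 1.985, -0.439]
wrist_force: [0.7, -1.3, -2.2]
opening: 0.0155
grip_force: 59.0
t 15.83 q [ 0.2642  0.283   1.5038 -0.4153  1.4865  0.3269] p [0.5637 0.0977 0.1503] F [ 0.6528 -1.3125 -2.1769] op 0.0155 g 59.0
[[-0.0006  1.      0.0041  0.5643]
 [-1.     -0.0006 -0.0001  0.0017]
 [-0.0001 -0.0041  1.      0.0926]
 [ 0.      0.      0.      1.    ]]
top [[271.6661 288.5362]
 [265.8603 230.4881]
 [350.4859 220.9983]
 [358.6256 278.2898]]
611 [[264.4812 231.5904]
 [350.4676 221.4744]
 [361.1843 312.5666]
 [275.1979 322.6826]]
scene [[364.1233 219.2091]
 [356.1034 240.9244]
 [293.1875 234.3203]
 [304.6002 213.439 ]]
161 [[295.     235.    ]
 [297.8154 212.4769]
 [360.5846 220.3231]
 [357.7692 242.8462]]
```

View pics/m4.png

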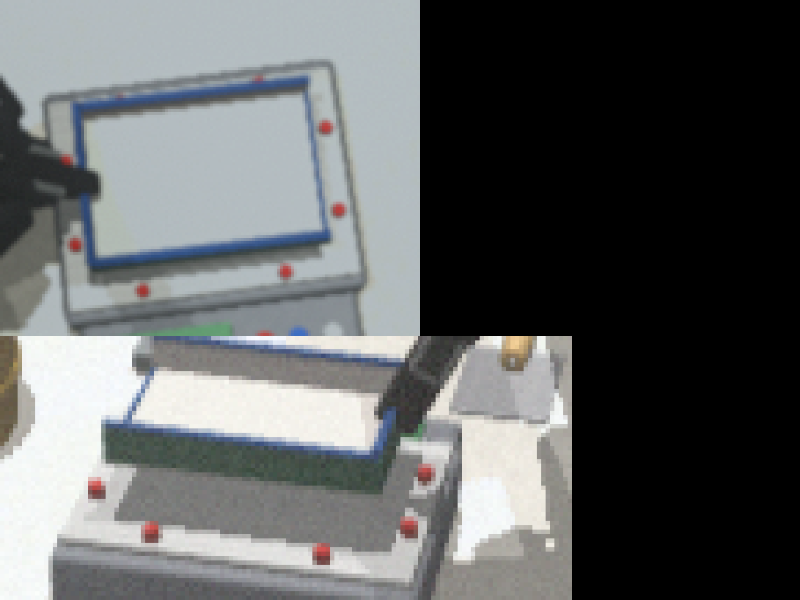

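The tray is level over the plate, inside the pin rectangle. Top crop corners at (75,104), (308,78), (329,238) and (92,266) put it about 2 mm towards −x and 1.5 mm towards −y of the plate centre. I'll correct that while lowering.

```bash
python3 - <<'E'
from h import *
T0=toolT();A=trayT(.566,.0032,.059,-np.pi/2+.003)@G;plan(T0,A,8)
plan(A,trayT(.566,.0032,.054,-np.pi/2+.003)@G,6)
E
```

```text
N 8 xyz [0.2  0.01 0.4 ] rot [-0.0004 -0.     -0.0003] max 0.4 0.0
 N 6 xyz [0.03 0.   0.08] rot [ 0. -0. -0.] max 0.08 0.0
```

```bash
python3 -m creep '[{"hand":0,"xyz":[0.2,0.02,0.4],"rotation":[0,0,0]},{"hand":0,"xyz":[0.2,0.02,0.4],"rotation":[0,0,0]},{"hand":0,"xyz":[0.2,0.02,0.4],"rotation":[0,0,0]},{"hand":0,"xyz":[0.2,0.02,0.4],"rotation":[0,0,0]},{"hand":0,"xyz":[0.2,0.02,0.4],"rotation":[0,0,0]},{"hand":0,"xyz":[0.2,0.02,0.4],"rotation":[0,0,0]},{"hand":0,"xyz":[0.2,0.02,0.4],"rotation":[0,0,0]},{"hand":0,"xyz":[0.2,0.02,0.4],"rotation":[0,0,0]}]'
python3 -m creep '[{"hand":0,"xyz":[0.03,0,0.08],"rotation":[0,0,0]},{"hand":0,"xyz":[0.03,0,0.08],"rotation":[0,0,0]},{"hand":0,"xyz":[0.03,0,0.08],"rotation":[0,0,0]},{"hand":0,"xyz":[0.03,0,0.08],"rotation":[0,0,0]}]'
python3 - <<'E'
from h import *
st();T0=toolT();T=T0@np.linalg.inv(G);print(T)
E
```

```text
time: 16.6
tcp_pos: [0.5659, 0.0991, 0.1163]
tool_rot: [1.984, 1.984, -0.436]
wrist_force: [-0.4, 0.6, -2.3]
opening: 0.0154
grip_force: 59.2
time: 16.93
tcp_pos: [0.5661, 0.0989, 0.1135]
tool_rot: [1.984, 1.984, -0.435]
wrist_force: [1.1, 0.3, -1.4]
opening: 0.0156
grip_force: 59.0
t 16.93 q [ 0.2652  0.3159  1.5396 -0.4188  1.4212  0.3571] p [0.5661 0.0989 0.1135] F [ 1.1287  0.251  -1.4482] op 0.0156 g 59.0
[[-0.0005  1.      0.0011  0.5669]
 [-1.     -0.0005 -0.0007  0.003 ]
 [-0.0007 -0.0011  1.      0.0558]
 [ 0.      0.      0.      1.    ]]
```

Contact is just starting, so I continue down in small steps.

```bash
python3 -m creep '[{"hand":0,"xyz":[0.03,0,0.08],"rotation":[0,0,0]},{"hand":0,"xyz":[0.03,0,0.07],"rotation":[0,0,0]},{"hand":0,"xyz":[0,0,0],"rotation":[0,0,0]}]'
python3 - <<'E'
from h import *
st();T0=toolT();print((T0@np.linalg.inv(G))[:3,3])
c=r.read_camera("scene");cv2.imwrite("pics/s5.png",np.clip(cv2.resize(c["img"][190:300,260:420],None,fx=5,fy=5,interpolation=3)*1.4,0,255).astype(np.uint8))
E
```

```text
time: 17.18
tcp_pos: [0.5661, 0.0988, 0.1126]
tool_rot: [1.984, 1.983, -0.435]
wrist_force: [-4.2, 1.9, 6.4]
opening: 0.0152
grip_force: 60.2
t 17.18 q [ 0.2652  0.3164  1.5408 -0.4193  1.4193  0.3584] p [0.5661 0.0988 0.1126] F [-4.1757  1.9057  6.3848] op 0.0152 g 60.2
[0.5669 0.0029 0.0549]
```

View pics/s5.png

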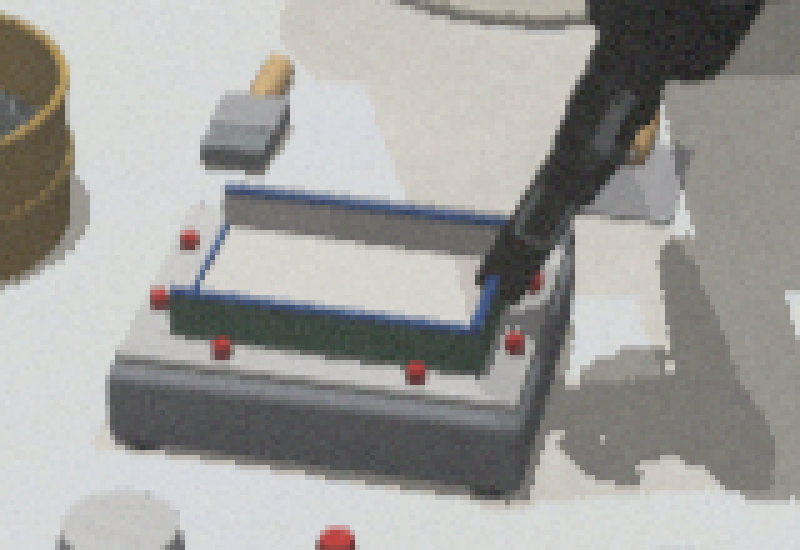

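The tray sits flat between the red pins: near-side pins at (222,348) and (415,372), right-hand pins at (515,342) and (535,282), with about 8.5 N of contact. Releasing and retreating along the handle.

```bash
python3 -m creep '[{"hand":5,"xyz":[0,0,0],"rotation":[0,0,0]},{"hand":5,"xyz":[0,0,0],"rotation":[0,0,0]},{"hand":5,"xyz":[0,0,0],"rotation":[0,0,0]},{"hand":5,"xyz":[0,0,0],"rotation":[0,0,0]},{"hand":5,"xyz":[0,0,0],"rotation":[0,0,0]},{"hand":5,"xyz":[0,0,0],"rotation":[0,0,0]}]'
python3 -m creep '[{"hand":5,"xyz":[0,0,-1],"rotation":[0,0,0]},{"hand":5,"xyz":[0,0,-1.5],"rotation":[0,0,0]},{"hand":5,"xyz":[0,0,-1.5],"rotation":[0,0,0]},{"hand":5,"xyz":[0,0,-1.5],"rotation":[0,0,0]},{"hand":5,"xyz":[0,0,-1.5],"rotation":[0,0,0]},{"hand":5,"xyz":[0,0,-1.5],"rotation":[0,0,0]},{"hand":5,"xyz":[0,0,-1.5],"rotation":[0,0,0]},{"hand":5,"xyz":[0,0,0],"rotation":[0,0,0]}]'
python3 - <<'E'
from h import *
st()
c=r.read_camera("top");cv2.imwrite("pics/t6.png",np.clip(cv2.resize(c["img"][180:360,230:540],None,fx=2.58,fy=2.58,interpolation=3)*1.6,0,255).astype(np.uint8))
E
```

```text
time: 17.73
tcp_pos: [0.5659, 0.0988, 0.1117]
tool_rot: [1.984, 1.984, -0.436]
wrist_force: [-0.3, 0.1, -0.1]
opening: 0.0501
grip_force: 0.0
time: 18.4
tcp_pos: [0.5668, 0.1419, 0.2059]
tool_rot: [1.984, 1.983, -0.43]
wrist_force: [0.0, 0.7, 0.3]
opening: 0.05
grip_force: 0.0
t 18.4 q [ 0.3313  0.2867  1.383  -0.4053  1.6137  0.343 ] p [0.5668 0.1419 0.2059] F [0.0341 0.7492 0.292 ] op 0.05 g 0.0
```

View pics/t6.png

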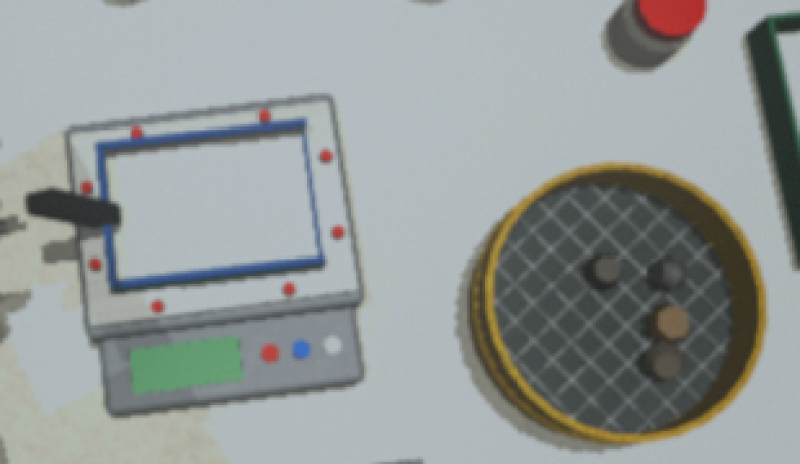

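The tray rests squarely between the pins (corners (98,145) to (323,265)), released. The stones are still in the sieve and the gripper is clear, so I'm handing in.

```bash
python3 -c "from rig import r;print(r.hand_in())"
```

```text
the job is handed in; nothing more can be done
None
```

The job is handed in, with no verdict returned: all four stones are in the sieve, and the empty tray was set down on the balance plate between its red stops and released, with the gripper clear at 18.4 s.

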